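Turn a dilution series end for end into the sampler rack

TASK

The four capped tubes of a dilution series stand in the grey preparation rack in the order they were made, the strongest at the end with the blue plate. The sampler draws from the blue end of the white rack and must meet the weakest first, so move the tubes into the white rack in reverse order: the tube nearest the blue plate goes into the well farthest from the white rack's blue end, the next one beside it, and so on until the tube farthest from the blue plate stands next to the white rack's blue end. Keep the tubes upright, lower each to the bottom of its well before letting go, and do not knock the flask or the beaker.

Things in the scene. Friction and masses are not known exactly. Their poses are not given: they have to be found in the camera images.
- tube_red: 50 ml capped tube, loose, 45 g, 110 mm tall, with a red disc 25 mm across on top of its blue screw cap. Origin: centre of its underside; z up its axis. Cap 34 mm across, from about 95 to 110 mm above the origin; clear body and skirt about 29 mm across. Grip it round the cap. Its turn about its axis does not matter.
- tube_yellow: 50 ml capped tube, loose, 45 g, 110 mm tall, with a yellow disc 25 mm across on top of its blue screw cap. Origin: centre of its underside; z up its axis. Cap 34 mm across, from about 95 to 110 mm above the origin; clear body and skirt about 29 mm across. Grip it round the cap. Its turn about its axis does not matter.
- tube_green: 50 ml capped tube, loose, 45 g, 110 mm tall, with a green disc 25 mm across on top of its blue screw cap. Origin: centre of its underside; z up its axis. Cap 34 mm across, from about 95 to 110 mm above the origin; clear body and skirt about 29 mm across. Grip it round the cap. Its turn about its axis does not matter.
- tube_white: 50 ml capped tube, loose, 45 g, 110 mm tall, with a white disc 25 mm across on top of its blue screw cap. Origin: centre of its underside; z up its axis. Cap 34 mm across, from about 95 to 110 mm above the origin; clear body and skirt about 29 mm across. Grip it round the cap. Its turn about its axis does not matter.
- holder_red: Fixed grey block with red strips along the edges of its top: the tube with the red disc starts in its well. 62 x 53.5 x 46 mm (y along the row). Origin: centre of its underside, 6 mm above the worktop. Well on its axis, 41 mm wide, 4 mm chamfer; floor 8 mm, rim 46 mm above the origin. The four blocks form the preparation rack: one row, 55 mm between centres, in a tray 70 x 252 mm.
- holder_yellow: Fixed grey block with yellow strips along the edges of its top: the tube with the yellow disc starts in its well. 62 x 53.5 x 46 mm (y along the row). Origin: centre of its underside, 6 mm above the worktop. Well on its axis, 41 mm wide, 4 mm chamfer; floor 8 mm, rim 46 mm above the origin. The four blocks form the preparation rack: one row, 55 mm between centres, in a tray 70 x 252 mm.
- holder_green: Fixed grey block with green strips along the edges of its top: the tube with the green disc starts in its well. 62 x 53.5 x 46 mm (y along the row). Origin: centre of its underside, 6 mm above the worktop. Well on its axis, 41 mm wide, 4 mm chamfer; floor 8 mm, rim 46 mm above the origin. The four blocks form the preparation rack: one row, 55 mm between centres, in a tray 70 x 252 mm.
- holder_white: Fixed grey block with white strips along the edges of its top: the tube with the white disc starts in its well. 62 x 53.5 x 46 mm (y along the row). Origin: centre of its underside, 6 mm above the worktop. Well on its axis, 41 mm wide, 4 mm chamfer; floor 8 mm, rim 46 mm above the origin. The four blocks form the preparation rack: one row, 55 mm between centres, in a tray 70 x 252 mm.
- blue_end_plate: Fixed blue plate, 62 x 10 x 56 mm, that closes one end of the preparation rack's row (the other end has a grey plate). Origin: centre of its underside, on the line of the row, 35 mm from the centre of the nearest block. It shows which end of the preparation rack the series begins at.
- sampler_rack: Fixed white rack, 66 mm wide (81 at the foot), 238 mm long, 52 mm high, its one blue end 60 mm high. Origin: centre of its underside, on the worktop; y along the row towards the blue end (at y = +112 to +122 mm). Four empty round wells at x = 0, y = +82.5, +27.5, -27.5, -82.5 mm (first to fourth from the blue end), 41 mm wide, 4 mm chamfer; floor 8 mm, rim 52 mm above the origin.
- conical_flask: Bystander, loose: conical glass flask with a little pale green in it, 63 mm wide, 105 mm tall, behind the gap between the racks. Origin: centre of its underside.
- glass_beaker: Bystander, loose: glass beaker 70 mm wide, 89 mm tall, behind the right-hand rack. Origin: centre of its underside.
Not all that is in view belongs to the job. Leave any pink, purple or turquoise look-alike of the tube_white alone.

How it is judged:
By the outcome, as a careful person would: the job done as asked, in the order asked, and still so for the second after the job is handed in, with the robot touching nothing.
It also fails if it takes over 112 s, if anything falls off the work surface, if the arm or the gripper's body presses on something with over 40 N, if the wrist force passes 120 N, or if a joint passes its speed limit or range.

ROBOT

A 6-joint arm with a two-finger parallel gripper is mounted at the origin on a cart in front of the work surface, level with it; the furniture and walls round the work are solid. World frame = base frame: x ahead of the robot, y to its left, z up, the work surface at z = 0. Lengths are in mm, angles in rad, forces in N, time in s.
With the tool pointing down it reaches from about 350 to 975 mm from the base axis. Payload 7.1 kg.
Tool frame: the origin (TCP) lies midway between the tips of the shut fingers; the grasp point (between the pads) lies 19 mm behind it (ctrl.grip_depth is the distance from the TCP to the grasp point, in mm); z points along the fingers, y is the line along which they close (so a half turn about z gives the same grasp; the last joint's range is limited). The gripper opens to 88 mm and grips with 3 to 60 N. Pads are 20 mm wide; open, the fingers measure 115 mm over their backs; the gripper's body (75 mm by 178 mm) begins 61 mm behind the grasp point.
Start: joints at [1.3, 0.423, 1.63, -0, 1.089, -0.019], TCP at [155.686, 605.282, 222.675] pointing down, gripper open.
Joint ranges: [-3, 3], [-0.9, 2.11], [0.09, 2.58], [-1.31, 4.45], [0.11, 2.69], [-2.54, 2.54]. Speed limits (rad/s): [2.39, 2.39, 3.01, 3.14, 3.14, 3.14].

INTERFACE

Orientations are given as a rotation vector (axis times angle).
In Python, from workcell import ctrl, cams gives the robot as it stands.
- The arm moves only by the tool move_arm, never from a script. Its argument "steps" is a list of rows, each a list of 3 entries, a list of its own where there are three numbers: the shift along the tool's x, y, z in units of 25 mm (1.0 is 25 mm), then the turn about the tool's z in units of 5 degrees (1.0 is 5 degrees), then the closure, from 0 (fully open) to 1 (shut). A call has 1 to 20 rows; each row shifts and turns the commanded pose from where the row before left it, along the tool's axes as they then stand; what a row does not reach is not made up. A row lasts 1/12 s, in which the tool goes at most 41.7 mm and 7.16 degrees, less where a joint would pass 70% of its speed; a pose out of reach is approached as far as the arm can. A call is refused whole if a number of a shift passes 1 or a number of a turn 1, either way. A call with a gripper value outside its range is refused whole. The fingers move at their own pace and stop on an object; the grip force is fixed at half the most. Time passes only in rows, so rows that do not move let the fingers close. It gives the time, the measured TCP pose, the force, the opening and the grip force at its end, in the units of the state.
- ctrl.get_obs(): the state, without advancing time (a new reading comes with each control period).
- cams.get_image(name): name is "scene" or "top" or "wrist"; returns a dict with "image" (480x640x3 uint8, red, green, blue), "camera_matrix" (3x3 intrinsics, pixels), "xyz" and "rotation" of the camera in the world; the wrist camera has in their place "mount" (4x4, takes a point from camera to tool coordinates, whose origin is the TCP and whose axes are the flange's). Camera axes: x right, y down, z forward; pixel columns grow to the right and rows downward; lengths in mm; the calibration is good to about 2 mm. A picture is of the moment at which its call begins: read the wrist's pose just before it. There is no depth.
- ctrl.close_job(): hands the job in; it is judged then, once.
Trained networks look in the newest picture that a camera, given by its name, has taken for a name from the list of things; names that differ only in an ending like _2 or _b are one class to them, and where a whole thing is asked for, a point or a joint stands for the part that bears it (a point fixed in the world has none). Each returns a list of dicts, best first, with "p" (0 to 1); they miss things now and then, are a little off and sometimes report something else, mostly with a low value. They report only what shows in the picture. A call takes as long as a camera call. They do not tell look-alikes from the thing itself.
- cams.boxes_of(camera, thing): "rect" ([centre column, centre row, width, height] in pixels, round what is visible of it).
- cams.cut_out(camera, thing): "pixels" (480x640 bool, what is visible of it) and "rect" ([centre column, centre row, width, height] in pixels, round what is visible of it).
The state is a dict: "t": time; "qpos": joint angles; "qvel": joint speeds; "joint_torque": joint torques, N m; "ee_pos": TCP position; "orientation": TCP orientation; "ft_force": force on the tool from outside, world axes, zero at the start; "moment": the same for the moment, N m; "width": finger opening in mm; "grasp_force": force on a finger pad.
Only numpy, scipy, OpenCV 4.12 (cv2) and the standard library are available. Lean on these libraries where they do the work, as an engineer would, in place of code of your own. Each camera call takes 0.05 s, during which the arm holds its last target. There are 200 camera calls.

## Working session

There is one attempt and no reset: what is moved stays moved. The work goes in short steps, Python scripts to look and compute and a tool call to move; the robot and the scene stay as the last step left them, time stands still between calls to the robot, and variables do not carry over. Pictures are saved under pics/ and viewed, at most 14 in all, crops included, and the job is handed in when it is done.

Besides the shell and the picture viewer there is one more tool, called after "Emit:" in YAML: its name, and indented under it one key for each argument. move_arm: Moves the arm, as the interface text tells. Its arguments: {"type":"object","properties":{"steps":{"type":"array"}},"required":["steps"]}

```bash
mkdir -p pics && ls && python3 - <<'E'
from workcell import ctrl,cams
import cv2,numpy as np
for n in ("top","scene"):
    r=cams.get_image(n); cv2.imwrite(f"pics/{n}0.png",r["image"][:,:,::-1])
    print(n,r["camera_matrix"].tolist(),np.round(r["xyz"],1),np.round(r["rotation"],3).tolist())
    for t in ["tube_red","tube_yellow","tube_green","tube_white","holder_red","holder_white","holder_yellow","holder_green","blue_end_plate","sampler_rack","conical_flask","glass_beaker"]:
        print(t,[(round(d["p"],2),np.round(d["rect"]).tolist()) for d in cams.boxes_of(n,t)])
print(ctrl.get_obs(),ctrl.grip_depth)
E
```

```text
pics
top [[497.52151765893444, 0.0, 317.6191644351615], [0.0, 497.52151765893444, 247.15099692743786], [0.0, 0.0, 1.0]] [ 438.9   53.8 1338.1] [-2.188, 2.15, -0.101]
tube_red [(0.7, [206.0, 283.0, 22.0, 10.0])]
tube_yellow [(0.68, [250.0, 275.0, 17.0, 15.0])]
tube_green [(0.73, [228.0, 281.0, 18.0, 16.0])]
tube_white [(0.7, [158.0, 256.0, 27.0, 14.0]), (0.7, [142.0, 282.0, 23.0, 17.0]), (0.62, [383.0, 248.0, 13.0, 13.0]), (0.52, [271.0, 273.0, 18.0, 14.0]), (0.45, [301.0, 239.0, 18.0, 18.0]), (0.29, [208.0, 282.0, 25.0, 13.0])]
holder_red [(0.58, [210.0, 282.0, 26.0, 27.0]), (0.32, [227.0, 282.0, 21.0, 15.0])]
holder_white [(0.7, [272.0, 274.0, 23.0, 26.0])]
holder_yellow []
holder_green [(0.78, [233.0, 281.0, 23.0, 26.0]), (0.47, [249.0, 274.0, 18.0, 15.0])]
blue_end_plate [(0.64, [196.0, 284.0, 5.0, 22.0]), (0.21, [405.0, 290.0, 96.0, 33.0])]
sampler_rack [(0.89, [405.0, 288.0, 97.0, 36.0]), (0.45, [251.0, 275.0, 16.0, 13.0])]
conical_flask [(0.91, [345.0, 233.0, 24.0, 22.0])]
glass_beaker [(0.65, [458.0, 211.0, 36.0, 29.0]), (0.48, [275.0, 274.0, 26.0, 25.0])]
scene [[485.25111255
[... 1071 characters left out ...]
: array([ 1.29998235e+00,  4.23090742e-01,  1.62989409e+00, -2.92982471e-06,
        1.08862305e+00, -1.89961858e-02]), 'qvel': array([-1.32172069e-04, -4.29416396e-04,  5.81804768e-05,  5.96967440e-04,
        1.42535834e-04, -3.13316780e-04]), 'joint_torque': array([ 1.05730014e-03, -5.44572079e+01, -2.74049628e+01,  6.45276275e-02,
        1.68835121e-02, -2.09495141e-05]), 'ee_pos': array([155.69650819, 605.27671487, 222.68317197]), 'orientation': array([ 3.94508001e-01,  3.11672352e+00, -2.42550526e-05]), 'ft_force': array([-0.65360503,  0.46551909, -0.07074722]), 'moment': array([ 0.00286878, -0.0196069 ,  0.00746729]), 'grasp_force': 0.0, 'width': 87.59448927258006} 18.700000000000003
```

```bash
python3 - <<'E'
import cv2
a=cv2.imread("pics/top0.png")[190:330,120:500]
cv2.imwrite("pics/top0c.png",cv2.resize(a,None,fx=2.1,fy=2.1,interpolation=cv2.INTER_CUBIC))
a=cv2.imread("pics/top0.png")[250:310,180:300]
cv2.imwrite("pics/top0d.png",cv2.resize(a,None,fx=6,fy=6,interpolation=cv2.INTER_CUBIC))
E
```

```text
(no output)
```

View pics/top0c.png

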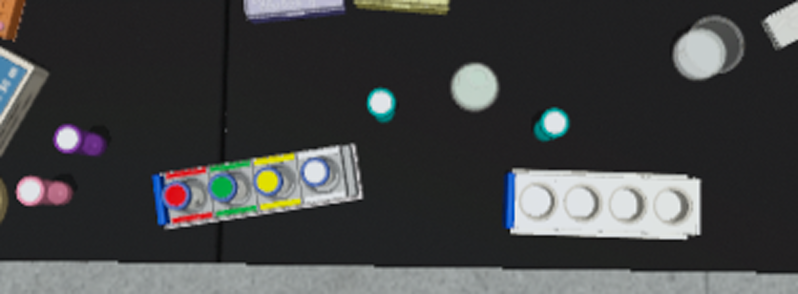

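View pics/scene0.png

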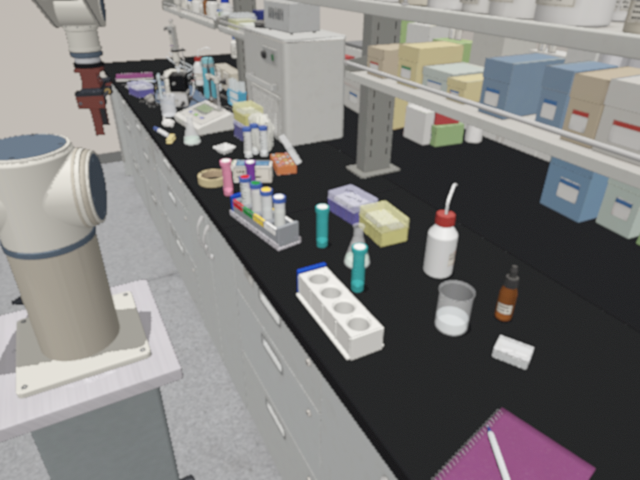

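View pics/top0d.png

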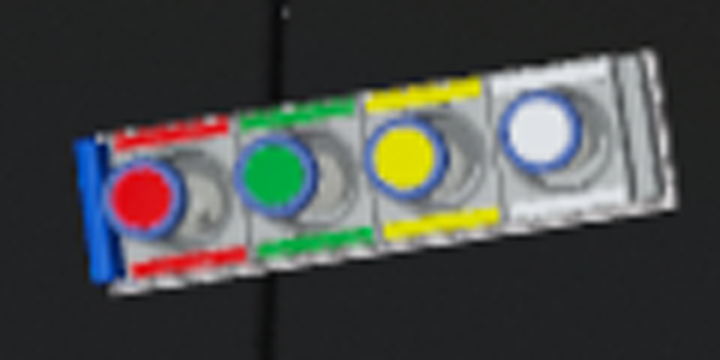

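```bash
cat > h.py <<'E'
import cv2,numpy as np
from scipy.spatial.transform import Rotation as Ro
def pose_of(r,obs=None):
    if "xyz" in r:
        R=np.array(r["rotation"],float); R=Ro.from_rotvec(R).as_matrix() if R.ndim==1 else R
        return R,np.array(r["xyz"],float)
    T=Ro.from_rotvec(obs["orientation"]).as_matrix(); M=np.array(r["mount"])
    return T@M[:3,:3], T@M[:3,3]+obs["ee_pos"]
def unproj(r,uv,z,obs=None):
    R,t=pose_of(r,obs); d=R@np.linalg.inv(r["camera_matrix"])@[uv[0],uv[1],1]
    return t+d*(z-t[2])/d[2]
def proj(r,p,obs=None):
    R,t=pose_of(r,obs); q=np.array(r["camera_matrix"])@(R.T@(np.array(p)-t)); return q[:2]/q[2]
def blob(img,col,win,big=True):
    u,v,w,h=win; h8=cv2.cvtColor(img,cv2.COLOR_RGB2HSV).astype(int); H,S,V=h8[...,0],h8[...,1],h8[...,2]
    m={"red":((H<8)|(H>172))&(S>150)&(V>90),"yellow":(abs(H-29)<8)&(S>150)&(V>90),"green":(abs(H-65)<20)&(S>120)&(V>60),
       "white":(S<45)&(V>185),"blue":(abs(H-112)<12)&(S>150)&(V>60)}[col]
    k=np.zeros(m.shape,bool); k[v-h:v+h+1,u-w:u+w+1]=1
    n,l,s,c=cv2.connectedComponentsWithStats((m&k).astype(np.uint8))
    return [(s[i,4],c[i]) for i in np.argsort(-s[1:,4])+1]
def delta(obs,target,yaw=None):
    "shift to target in tool axes, units of 25 mm"
    T=Ro.from_rotvec(obs["orientation"]).as_matrix(); return T.T@(np.array(target)-obs["ee_pos"])/25
E
python3 - <<'E'
from h import *; from workcell import ctrl,cams
r=cams.get_image("top"); im=r["image"]
for c,w in dict(red=(206,283,20,20),green=(228,281,14,20),yellow=(248,276,14,20),white=(271,273,8,8)).items():
    for a,p in blob(im,c,w)[:3]: print(c,a,p.round(1),"disc",unproj(r,p,124)[:2].round(1),"strip",unproj(r,p,52)[:2].round(1))
for a,p in blob(im,"blue",(196,284,6,20))[:1]+blob(im,"blue",(362,287,8,20))[:1]: print("blue",a,p.round(1),unproj(r,p,60)[:2].round(1))
for d in cams.cut_out("top","sampler_rack")[:1]:
    m=d["pixels"].astype(np.uint8); print(d["rect"]); c=max(cv2.findContours(m,0,2)[0],key=cv2.contourArea)
    b=cv2.boxPoints(cv2.minAreaRect(c)); print([unproj(r,q,52)[:2].round(1) for q in b])
for d in cams.boxes_of("top","conical_flask")[:1]+cams.boxes_of("top","glass_beaker")[:1]: print(unproj(r,d["rect"][:2],90)[:2])
cv2.imwrite("pics/w.png",cv2.resize(im[262:315,345:465],None,fx=6,fy=6,interpolation=cv2.INTER_CUBIC)[:,:,::-1])
E
```

```text
red 66 [203.2 282.6] disc [466.1 337.8] strip [467.7 354.6]
red 47 [208.1 271.7] disc [492.9 326.9] strip [496.1 343.1]
red 41 [211.  293.1] disc [441.  317.6] strip [441.1 333.3]
green 77 [225.2 278.6] disc [476.6 284.5] strip [478.9 298.2]
green 47 [229.1 268.5] disc [501.5 275.7] strip [505.3 288.9]
green 42 [232.1 290. ] disc [449.5 266.6] strip [450.1 279.2]
yellow 68 [247.  275.9] disc [484.2 231.4] strip [486.8 241.9]
yellow 52 [250.3 265.1] disc [510.7 224.3] strip [514.9 234.4]
yellow 47 [253.  286.7] disc [458.1 216.1] strip [459.3 225.7]
white 81 [269.5 271.3] disc [496.3 177. ] strip [499.7 184.3]
white 3 [264. 265.] disc [511.6 190.7] strip [515.9 198.9]
white 3 [265.3 280.7] disc [473.4 186.4] strip [475.5 194.3]
blue 124 [195.7 284.8] [461.6 371.8]
blue 137 [361.8 285.4] [467.4 -54.2]
[403.9, 288.5, 93.3, 32.3]
[array([427.8, -46.9]), array([505.8, -48.7]), array([ 501.9, -289.5]), array([ 424.1, -286.2])]
[600.42670656  -9.89871048]
[ 654.25736094 -290.85571091]
```

View pics/w.png

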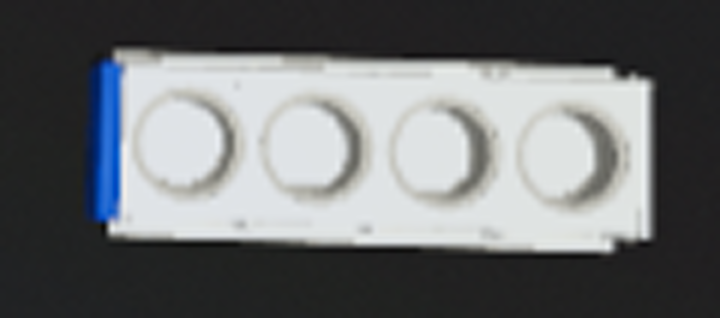

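Candidates in the top image. Red, green and yellow discs: (203,283), (225,279), (247,276). White-like: (270,271) in the rack is the real tube. The look-alikes are purple (158,256), pink (142,282) and turquoise (301,239) and (383,248). The crop confirms that from the blue plate the order is red, green, yellow, white, so red goes to well 4 (right in the image), then green, yellow, and white next to the blue end.

Emit:
move_arm:
  steps:
    - [[0,0,0],1,0]
    - [[0,0,0],1,0]
    - [[0,0,0],1,0]
    - [[0,0,0],1,0]
    - [[0,0,0],1,0]
    - [[0,0,0],1,0]
    - [[0,0,0],1,0]
    - [[0,0,0],1,0]
    - [[0,0,0],1,0]
    - [[0,0,0],1,0]
    - [[0,0,0],1,0]
    - [[0,0,0],1,0]
    - [[0,0,0],1,0]
    - [[0,0,0],0.2,0]
    - [[-0.9,0.75,0],0,0]
    - [[-0.9,0.75,0],0,0]
    - [[-0.9,0.75,0],0,0]
    - [[-0.9,0.75,0],0,0]
    - [[-0.9,0.75,0],0,0]
    - [[0,0,0],0,0]

```text
t: 3.17
ee_pos: [269.6, 507.1, 222.7]
orientation: [2.029, 2.397, -0.001]
ft_force: [-0.2, -0.2, -0.9]
width: 87.9
grasp_force: 0.0
```

```bash
cat > d.py <<'E'
import sys; from h import *; from workcell import ctrl
o=ctrl.get_obs(); t=[float(a) for a in sys.argv[1:4]]
T=Ro.from_rotvec(o["orientation"]).as_matrix()
print("t",round(o["t"],1),"pos",o["ee_pos"].round(1),"q",o["qpos"].round(2),"yawY",np.degrees(np.arctan2(T[1,1],T[0,1])).round(1),"tilt",T[2].round(3),"w",round(o["width"],1),"F",o["ft_force"].round(1))
print("delta",delta(o,t).round(2))
E
python3 d.py 466.5 338 230
python3 - <<'E'
from h import *; from workcell import cams
r=cams.get_image("top")
a=unproj(r,(376,286),52)[:2];b=unproj(r,(440.3,288.3),52)[:2];print(a,b,np.linalg.norm(a-b))
E
```

```text
t 3.2 pos [269.6 507.1 222.7] q [ 1.06  0.35  1.74 -0.    1.05  0.9 ] yawY 9.5 tilt [-0.001  0.    -1.   ] w 87.9 F [-0.2 -0.2 -0.9]
delta [-7.97  6.65 -0.28]
[466.72225254 -91.29516422] [ 463.69587653 -256.75020876] 165.48272029677725
```

Emit:
move_arm:
  steps:
    - [[-0.89,0.74,0],0,0]
    - [[-0.89,0.74,0],0,0]
    - [[-0.89,0.74,0],0,0]
    - [[-0.89,0.74,0],0,0]
    - [[-0.89,0.74,0],0,0]
    - [[-0.89,0.74,0],0,0]
    - [[-0.89,0.74,0],0,0]
    - [[-0.89,0.74,0],0,0]
    - [[-0.89,0.74,0],0,0]
    - [[0,0,0],0,0]
    - [[0,0,0],0,0]

```text
t: 4.13
ee_pos: [464.8, 340.3, 222.6]
orientation: [-2.029, -2.398, -0.0]
ft_force: [-0.2, 0.3, -0.4]
width: 87.7
grasp_force: 0.0
```

```bash
python3 d.py 466.5 338 98; python3 - <<'E'
from h import *; from workcell import ctrl,cams
o=ctrl.get_obs(); r=cams.get_image("wrist"); im=r["image"]; cv2.imwrite("pics/w1.png",im[:,:,::-1])
for c,g in dict(red=(466,338),green=(476.6,284.5),yellow=(484.2,231.4),white=(496.3,177)).items():
    uv=proj(r,[*g,124],o); print(c,uv.round(),[(a,p.round(1),unproj(r,p,124,o)[:2].round(1)) for a,p in blob(im,c,(320,240,320,240))[:4]])
E
```

```text
t 4.1 pos [464.8 340.3 222.6] q [0.61 0.35 1.74 0.   1.05 0.44] yawY 9.5 tilt [ 0. -0. -1.] w 87.7 F [-0.2  0.3 -0.4]
delta [-0.1   0.05  4.99]
red [325. 247.] [(np.int32(641), array([320.5, 248.3]), array([462.8, 336.5])), (np.int32(265), array([296.1, 226.6]), array([440.3, 351.4])), (np.int32(261), array([348.8, 226.6]), array([482.4, 358.5]))]
green [326. 307.] [(np.int32(555), array([322. , 307.8]), array([473. , 282.8])), (np.int32(243), array([297.2, 275.7]), array([447.3, 309.2])), (np.int32(243), array([347.7, 276.2]), array([489.6, 315.8])), (np.int32(1), array([352., 259.]), array([490.2, 331.6]))]
yellow [325. 359.] [(np.int32(430), array([320.9, 359.6]), array([480.8, 230.2])), (np.int32(204), array([298.5, 320.2]), array([454.5, 267.3])), (np.int32(170), array([346.9, 320.1]), array([496.8, 274.5])), (np.int32(2), array([636. ,  11.5]), array([645.4, 537.1]))]
white [328. 408.] [(np.int32(57581), array([126.4, 110.1]), array([305.6, 417.8])), (np.int32(2252), array([206.7, 434.6]), array([382.4, 124.4])), (np.int32(1668), array([ 26.2, 319.4]), array([216.6, 228.4])), (np.int32(1465), array([547.4, 325.8]), array([673.9, 298.2]))]
```

View pics/w1.png

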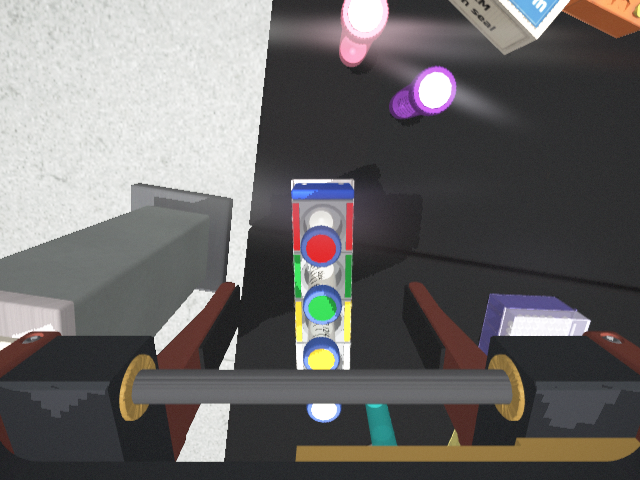

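The wrist view shows the red disc at (320,248), centred between the open fingers, with green at (322,308), yellow at (321,360) and white at (323,410). The top and wrist estimates agree within about 4 mm.

Emit:
move_arm:
  steps:
    - [[-0.12,0,0.83],0,0]
    - [[0,0,0.83],0,0]
    - [[0,0,0.83],0,0]
    - [[0,0,0.83],0,0]
    - [[0,0,0.83],0,0]
    - [[0,0,0.83],0,0]
    - [[0,0,0],0,0]
    - [[0,0,0],0,0.5]
    - [[0,0,0],0,1]
    - [[0,0,0],0,1]
    - [[0,0,0],0,1]
    - [[0,0,0],0,1]
    - [[0,0,0],0,1]
    - [[0,0,0],0,1]

```text
t: 5.35
ee_pos: [465.0, 337.3, 98.6]
orientation: [2.028, 2.399, 0.001]
ft_force: [0.6, -0.0, 0.9]
width: 44.7
grasp_force: 0.0
```

Emit:
move_arm:
  steps:
    - [[0,0,0],0,1]
    - [[0,0,0],0,1]
    - [[0,0,0],0,1]
    - [[0,0,0],0,1]
    - [[0,0,0],0,1]
    - [[0,0,-0.3],0,1]
    - [[0,0,-0.7],0,1]
    - [[0,0,-0.9],0,1]
    - [[0,0,-0.9],0,1]
    - [[0,0,-0.9],0,1]
    - [[0,0,-0.9],0,1]
    - [[0,0,-0.7],0,1]
    - [[0,0,0],0,1]

```text
t: 6.43
ee_pos: [466.6, 338.5, 234.9]
orientation: [2.027, 2.398, 0.01]
ft_force: [0.2, 0.0, -0.1]
width: 32.5
grasp_force: 30.0
```

```bash
python3 d.py 463.7 -256.7 230; python3 - <<'E'
from h import *; from workcell import ctrl,cams
o=ctrl.get_obs(); r=cams.get_image("wrist"); im=r["image"]; cv2.imwrite("pics/w2.png",im[:,:,::-1])
z=o["ee_pos"][2]-98.6+124
print([(a,p.round(1),unproj(r,p,z,o)[:2].round(1)) for a,p in blob(im,"red",(320,240,320,240))[:3]])
E
```

```text
t 6.4 pos [466.6 338.5 234.9] q [ 0.61  0.34  1.73 -0.    1.07  0.44] yawY 9.6 tilt [ 0.003  0.006 -1.   ] w 32.5 F [ 0.2  0.  -0.1]
delta [-23.46  -4.08   0.1 ]
[(np.int32(1918), array([321.6, 324. ]), array([464.9, 337.5])), (np.int32(243), array([345.4, 221.8]), array([466.8, 387.3])), (np.int32(239), array([294.3, 222.7]), array([445.5, 383.4]))]
```

View pics/w2.png

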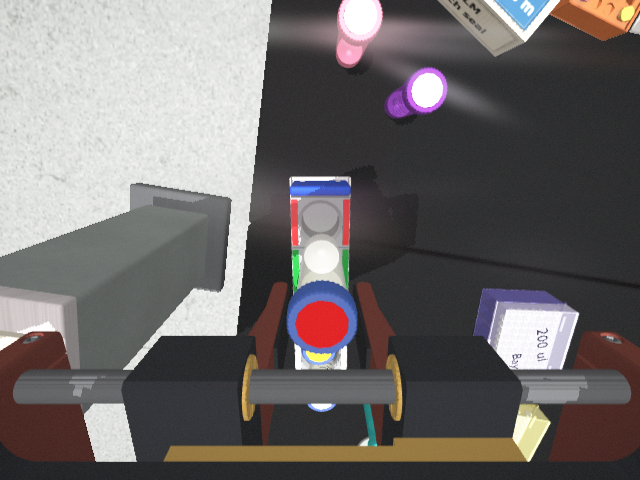

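Emit:
move_arm:
  steps:
    - [[0,0,0],0.71,1]
    - [[0,0,0],0.71,1]
    - [[0,0,0],0.71,1]
    - [[-0.4,0.02,0],0,1]
    - [[-0.8,0.02,0],0,1]
    - [[-0.95,0.01,0],0,1]
    - [[-0.95,0.01,0],0,1]
    - [[-0.95,0.01,0],0,1]
    - [[-0.95,0.01,0],0,1]
    - [[-0.95,0.01,0],0,1]
    - [[-0.95,0.01,0],0,1]
    - [[-0.95,0.01,0],0,1]
    - [[-0.95,0.01,0],0,1]
    - [[-0.95,0.01,0],0,1]
    - [[-0.95,0.01,0],0,1]
    - [[-0.95,0.01,0],0,1]
    - [[-0.95,0.01,0],0,1]
    - [[-0.95,0.01,0],0,1]
    - [[-0.95,0.01,0],0,1]

```text
t: 8.07
ee_pos: [461.2, -26.9, 229.7]
orientation: [-2.239, -2.202, 0.002]
ft_force: [0.9, -0.5, -0.4]
width: 32.9
grasp_force: 30.0
```

Emit:
move_arm:
  steps:
    - [[-0.95,0.01,0],0,1]
    - [[-0.95,0.01,0],0,1]
    - [[-0.95,0.01,0],0,1]
    - [[-0.95,0.01,0],0,1]
    - [[-0.95,0.01,0],0,1]
    - [[-0.95,0.01,0],0,1]
    - [[-0.95,0.01,0],0,1]
    - [[-0.95,0.01,0],0,1]
    - [[-0.8,0,0],0,1]
    - [[-0.4,0,0],0,1]
    - [[0,0,0],0,1]
    - [[0,0,0],0,1]

```text
t: 9.07
ee_pos: [459.6, -245.1, 230.0]
orientation: [-2.242, -2.199, 0.0]
ft_force: [-0.1, -0.1, -1.2]
width: 33.1
grasp_force: 30.0
```

```bash
python3 d.py 463.7 -256.7 98; python3 - <<'E'
from h import *; from workcell import ctrl,cams
o=ctrl.get_obs(); r=cams.get_image("wrist"); im=r["image"]; cv2.imwrite("pics/w3.png",im[:,:,::-1])
z=o["ee_pos"][2]-98.6+124
print([(a,p.round(1),unproj(r,p,z,o)[:2].round(1)) for a,p in blob(im,"red",(320,240,320,240))[:1]])
for p in [(466.7,-91.3),(465.7,-146.4),(464.7,-201.6)]: print(proj(r,[*p,52],o).round(1))
E
```

```text
t 9.1 pos [ 459.6 -245.1  230. ] q [-0.51  0.26  1.85  0.    1.03 -0.49] yawY -1.1 tilt [ 0.001 -0.001 -1.   ] w 33.1 F [-0.1 -0.1 -1.2]
delta [-0.47  0.18  5.28]
[(np.int32(1918), array([321.5, 324. ]), array([ 458.2, -245.9]))]
[327.8  57.4]
[327.6 121.8]
[327.4 179.9]
```

View pics/w3.png

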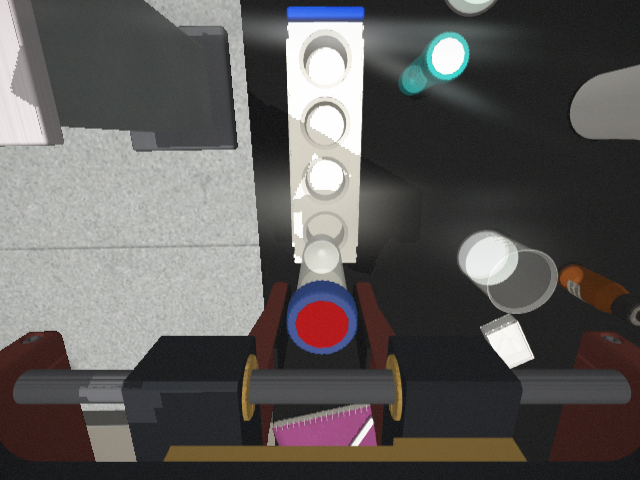

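The wrist view shows the empty wells at (325,60), (325,124), (325,181) and (325,230), and the projected positions fall within 2–3 px. The tube hangs upright.

Emit:
move_arm:
  steps:
    - [[-0.5,0.15,0],0,1]
    - [[0,0,0.5],0,1]
    - [[0,0,0.9],0,1]
    - [[0,0,0.9],0,1]
    - [[0,0,0.7],0,1]
    - [[0,0,0.6],0,1]
    - [[0,0,0.5],0,1]
    - [[0,0,0.5],0,1]
    - [[0,0,0.4],0,1]
    - [[0,0,0.3],0,1]
    - [[0,0,0],0,1]

```text
t: 10.03
ee_pos: [463.4, -257.3, 96.8]
orientation: [-2.24, -2.2, 0.001]
ft_force: [0.1, -0.1, -0.8]
width: 33.0
grasp_force: 30.0
```

Emit:
move_arm:
  steps:
    - [[0,0,0.08],0,1]
    - [[0,0,0.06],0,1]
    - [[0,0,0.03],0,1]
    - [[0,0,0],0,1]

```text
t: 10.37
ee_pos: [464.1, -258.0, 94.3]
orientation: [2.242, 2.2, 0.0]
ft_force: [0.3, 0.0, -0.4]
width: 32.5
grasp_force: 30.0
```

Emit:
move_arm:
  steps:
    - [[0,0,0.04],0,1]
    - [[0,0,0.03],0,1]
    - [[0,0,0],0,1]

```text
t: 10.62
ee_pos: [464.0, -257.9, 92.3]
orientation: [2.242, 2.2, 0.0]
ft_force: [1.0, 0.2, -1.0]
width: 33.1
grasp_force: 30.0
```

Emit:
move_arm:
  steps:
    - [[0,0,0.04],0,1]
    - [[0,0,0],0,1]

```text
t: 10.78
ee_pos: [464.2, -258.2, 92.2]
orientation: [2.241, 2.2, 0.0]
ft_force: [-2.5, 0.6, 10.5]
width: 33.3
grasp_force: 30.0
```

Emit:
move_arm:
  steps:
    - [[0,0,-0.02],0,0.5]
    - [[0,0,0],0,0]
    - [[0,0,0],0,0]
    - [[0,0,0],0,0]
    - [[0,0,0],0,0]
    - [[0,0,0],0,0]
    - [[0,0,0],0,0]
    - [[0,0,-0.3],0,0]
    - [[0,0,-0.9],0,0]
    - [[0,0,-0.9],0,0]
    - [[0,0,-0.9],0,0]
    - [[0,0,-0.9],0,0]
    - [[0,0,-0.9],0,0]
    - [[0,0,-0.7],0,0]
    - [[0,0,0],0,0]

```text
t: 12.03
ee_pos: [465.8, -258.9, 233.3]
orientation: [2.238, 2.196, 0.003]
ft_force: [0.9, -0.4, 0.4]
width: 87.7
grasp_force: 0.0
```

```bash
python3 d.py 476 284 230; python3 - <<'E'
from h import *; from workcell import ctrl,cams
o=ctrl.get_obs(); r=cams.get_image("wrist"); im=r["image"]; cv2.imwrite("pics/w4.png",im[:,:,::-1])
print([(a,p.round(1),unproj(r,p,118,o)[:2].round(1)) for a,p in blob(im,"red",(320,240,320,240))[:1]])
E
```

```text
t 12.0 pos [ 465.8 -258.9  233.3] q [-0.53  0.27  1.83  0.    1.03 -0.51] yawY -1.1 tilt [-0.003  0.006 -1.   ] w 87.7 F [ 0.9 -0.4  0.4]
delta [21.72  0.    0.06]
[(np.int32(455), array([318. , 239.9]), array([ 461.9, -260.6]))]
```

View pics/w4.png

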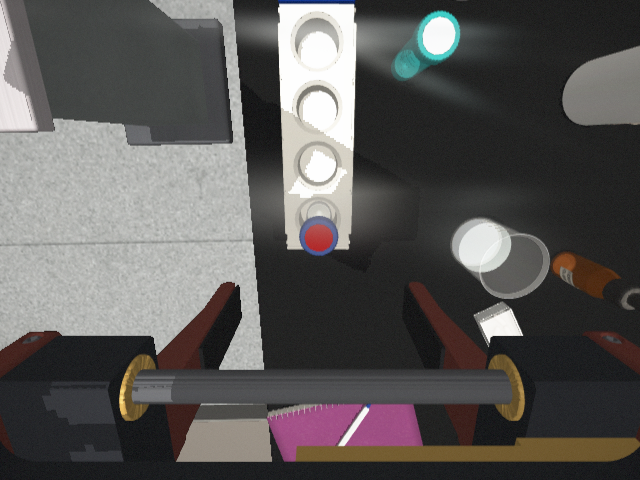

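Red stands in well 4, seen at (318,238). Next is green.

Emit:
move_arm:
  steps:
    - [[0.45,0,0],0,0]
    - [[0.8,0,0],0,0]
    - [[0.95,0,0],0,0]
    - [[0.95,0,0],0,0]
    - [[0.95,0,0],0,0]
    - [[0.95,0,0],0,0]
    - [[0.95,0,0],0,0]
    - [[0.95,0,0],0,0]
    - [[0.95,0,0],0,0]
    - [[0.95,0,0],0,0]
    - [[0.95,0,0],0,0]
    - [[0.95,0,0],0,0]
    - [[0.95,0,0],0,0]
    - [[0.95,0,0],0,0]
    - [[0.95,0,0],0,0]
    - [[0.95,0,0],0,0]
    - [[0.95,0,0],0,0]
    - [[0.95,0,0],0,0]
    - [[0.95,0,0],0,0]
    - [[0.95,0,0],0,0]

```text
t: 13.75
ee_pos: [470.7, 202.1, 227.5]
orientation: [-2.241, -2.2, 0.005]
ft_force: [-0.1, 0.2, 0.3]
width: 88.1
grasp_force: 0.0
```

Emit:
move_arm:
  steps:
    - [[0.95,0,0],0,0]
    - [[0.95,0,0],0,0]
    - [[0.9,0,0],0,0]
    - [[0.55,0,0],0,0]
    - [[0,0,0],-0.71,0]
    - [[0,0,0],-0.71,0]
    - [[0,0,0],-0.71,0]
    - [[0,0,0],0,0]
    - [[0,0,0],0,0]

```text
t: 14.5
ee_pos: [473.3, 284.3, 228.2]
orientation: [-2.03, -2.397, 0.003]
ft_force: [-1.1, -0.6, 0.2]
width: 88.0
grasp_force: 0.0
```

```bash
python3 d.py 476 284 98.6; python3 - <<'E'
from h import *; from workcell import ctrl,cams
o=ctrl.get_obs(); r=cams.get_image("wrist"); im=r["image"]
for c in("green","yellow"): print(c,[(a,p.round(1),unproj(r,p,124,o)[:2].round(1)) for a,p in blob(im,c,(320,240,100,240))[:3]])
E
```

```text
t 14.5 pos [473.3 284.3 228.2] q [ 0.52  0.31  1.79 -0.    1.05  0.35] yawY 9.5 tilt [-0.001 -0.002 -1.   ] w 88.0 F [-1.1 -0.6  0.2]
delta [-0.02  0.11  5.18]
green [(np.int32(563), array([323. , 244.9]), array([473. , 281.9])), (np.int32(89), array([298. , 237.7]), array([451.4, 284.6])), (np.int32(62), array([349.6, 239.9]), array([494.2, 289.8]))]
yellow [(np.int32(488), array([322.4, 301. ]), array([481. , 230.3])), (np.int32(241), array([348.6, 273.2]), array([499. , 260.2])), (np.int32(111), array([299.2, 282.5]), array([458.2, 244.6]))]
```

Emit:
move_arm:
  steps:
    - [[-0.05,0.06,0.86],0,0]
    - [[0,0,0.86],0,0]
    - [[0,0,0.86],0,0]
    - [[0,0,0.86],0,0]
    - [[0,0,0.86],0,0]
    - [[0,0,0.86],0,0]
    - [[0,0,0],0,0]
    - [[0,0,0],0,0.5]
    - [[0,0,0],0,1]
    - [[0,0,0],0,1]
    - [[0,0,0],0,1]
    - [[0,0,0],0,1]
    - [[0,0,0],0,1]
    - [[0,0,0],0,1]
    - [[0,0,0],0,1]
    - [[0,0,0],0,1]
    - [[0,0,0],0,1]
    - [[0,0,0],0,1]
    - [[0,0,0],0,1]

```text
t: 16.13
ee_pos: [475.8, 283.6, 100.3]
orientation: [-2.028, -2.399, -0.0]
ft_force: [-0.4, -0.6, 3.4]
width: 32.8
grasp_force: 30.0
```

Emit:
move_arm:
  steps:
    - [[0,0,-0.3],0,1]
    - [[0,0,-0.7],0,1]
    - [[0,0,-0.9],0,1]
    - [[0,0,-0.9],0,1]
    - [[0,0,-0.9],0,1]
    - [[0,0,-0.9],0,1]
    - [[0,0,-0.6],0,1]
    - [[0,0,0],0.71,1]
    - [[0,0,0],0.71,1]
    - [[0,0,0],0.71,1]
    - [[-0.45,0,0],0,1]
    - [[-0.8,0,0],0,1]
    - [[-0.95,0,0],0,1]
    - [[-0.95,0,0],0,1]
    - [[-0.95,0,0],0,1]
    - [[-0.95,0,0],0,1]
    - [[-0.95,0,0],0,1]
    - [[-0.95,0,0],0,1]
    - [[-0.95,0,0],0,1]
    - [[-0.95,0,0],0,1]

```text
t: 17.8
ee_pos: [471.0, 60.5, 230.3]
orientation: [2.24, 2.203, -0.0]
ft_force: [-0.1, -0.4, -0.2]
width: 33.0
grasp_force: 30.0
```

Emit:
move_arm:
  steps:
    - [[-0.95,0,0],0,1]
    - [[-0.95,0,0],0,1]
    - [[-0.95,0,0],0,1]
    - [[-0.95,0,0],0,1]
    - [[-0.95,0,0],0,1]
    - [[-0.95,0,0],0,1]
    - [[-0.95,0,0],0,1]
    - [[-0.95,0,0],0,1]
    - [[-0.95,0,0],0,1]
    - [[-0.95,0,0],0,1]
    - [[-0.7,0,0],0,1]
    - [[-0.4,0,0],0,1]
    - [[0,0,0],0,1]
    - [[0,0,0],0,1]

```text
t: 18.97
ee_pos: [466.1, -202.7, 230.1]
orientation: [-2.242, -2.2, -0.0]
ft_force: [-0.0, 1.0, -0.6]
width: 32.6
grasp_force: 30.0
```

```bash
python3 d.py 465 -203 93; python3 - <<'E'
from h import *; from workcell import ctrl,cams
o=ctrl.get_obs(); r=cams.get_image("wrist"); im=r["image"]; cv2.imwrite("pics/w5.png",im[:,:,::-1])
z=o["ee_pos"][2]-98.6+124
print([(a,p.round(1),unproj(r,p,z,o)[:2].round(1)) for a,p in blob(im,"green",(320,240,320,240))[:1]])
E
```

```text
t 19.0 pos [ 466.1 -202.7  230.1] q [-0.43  0.24  1.88  0.    1.02 -0.41] yawY -1.1 tilt [ 0. -0. -1.] w 32.6 F [-0.   1.  -0.6]
delta [-0.02 -0.04  5.48]
[(np.int32(1909), array([321.6, 321.5]), array([ 464.7, -202.1]))]
```

Emit:
move_arm:
  steps:
    - [[-0.05,-0.04,0],0,1]
    - [[0,0,0.5],0,1]
    - [[0,0,0.9],0,1]
    - [[0,0,0.9],0,1]
    - [[0,0,0.7],0,1]
    - [[0,0,0.6],0,1]
    - [[0,0,0.5],0,1]
    - [[0,0,0.5],0,1]
    - [[0,0,0.4],0,1]
    - [[0,0,0.3],0,1]
    - [[0,0,0.05],0,1]
    - [[0,0,0],0,1]

```text
t: 20.02
ee_pos: [465.5, -203.5, 96.2]
orientation: [-2.241, -2.201, 0.0]
ft_force: [0.3, 0.0, -0.8]
width: 33.0
grasp_force: 30.0
```

Emit:
move_arm:
  steps:
    - [[0,0,0.05],0,1]
    - [[0,0,0],0,1]

```text
t: 20.18
ee_pos: [466.0, -204.0, 95.7]
orientation: [2.241, 2.2, 0.001]
ft_force: [0.2, 0.5, -0.4]
width: 33.0
grasp_force: 30.0
```

Emit:
move_arm:
  steps:
    - [[0,0,0.05],0,1]
    - [[0,0,0],0,1]

```text
t: 20.35
ee_pos: [465.9, -204.0, 94.3]
orientation: [2.242, 2.2, 0.001]
ft_force: [1.0, -0.4, 0.3]
width: 32.5
grasp_force: 30.0
```

Emit:
move_arm:
  steps:
    - [[0,0,0.03],0,1]
    - [[0,0,0],0,1]

```text
t: 20.52
ee_pos: [466.1, -204.2, 94.2]
orientation: [2.241, 2.2, 0.0]
ft_force: [-2.5, 0.8, 9.1]
width: 32.8
grasp_force: 30.0
```

Emit:
move_arm:
  steps:
    - [[0,0,-0.02],0,0.5]
    - [[0,0,0],0,0]
    - [[0,0,0],0,0]
    - [[0,0,0],0,0]
    - [[0,0,0],0,0]
    - [[0,0,0],0,0]
    - [[0,0,0],0,0]
    - [[0,0,-0.3],0,0]
    - [[0,0,-0.9],0,0]
    - [[0,0,-0.9],0,0]
    - [[0,0,-0.9],0,0]
    - [[0,0,-0.9],0,0]
    - [[0,0,-0.9],0,0]
    - [[0,0,-0.6],0,0]
    - [[0.45,0.03,0],0,0]
    - [[0.8,0.03,0],0,0]
    - [[0.95,0.03,0],0,0]
    - [[0.95,0.03,0],0,0]
    - [[0.95,0.03,0],0,0]
    - [[0.95,0.03,0],0,0]

```text
t: 22.18
ee_pos: [471.6, -75.9, 227.8]
orientation: [-2.242, -2.199, 0.001]
ft_force: [0.3, 0.2, -0.0]
width: 88.0
grasp_force: 0.0
```

Emit:
move_arm:
  steps:
    - [[0.95,0.03,0],0,0]
    - [[0.95,0.03,0],0,0]
    - [[0.95,0.03,0],0,0]
    - [[0.95,0.03,0],0,0]
    - [[0.95,0.03,0],0,0]
    - [[0.95,0.03,0],0,0]
    - [[0.95,0.03,0],0,0]
    - [[0.95,0,0],0,0]
    - [[0.95,0,0],0,0]
    - [[0.95,0,0],0,0]
    - [[0.95,0,0],0,0]
    - [[0.8,0,0],0,0]
    - [[0.6,0,0],0,0]
    - [[0.49,0,0],0,0]
    - [[0,0,0],-0.71,0]
    - [[0,0,0],-0.71,0]
    - [[0,0,0],-0.71,0]
    - [[0,0,0],0,0]
    - [[0,0,0],0,0]

```text
t: 23.77
ee_pos: [483.0, 230.7, 228.2]
orientation: [-2.03, -2.397, 0.001]
ft_force: [0.1, 0.1, 0.7]
width: 87.8
grasp_force: 0.0
```

```bash
python3 d.py 483.5 230.5 99; python3 - <<'E'
from h import *; from workcell import ctrl,cams
o=ctrl.get_obs(); r=cams.get_image("wrist"); im=r["image"]
for c in("yellow","blue"): print(c,[(a,p.round(1),unproj(r,p,124,o)[:2].round(1)) for a,p in blob(im,c,(320,240,100,240))[:3]])
E
```

```text
t 23.8 pos [483.  230.7 228.2] q [0.42 0.29 1.82 0.   1.03 0.26] yawY 9.5 tilt [-0.    -0.001 -1.   ] w 87.8 F [0.1 0.1 0.7]
delta [-0.01  0.02  5.17]
yellow [(np.int32(610), array([321. , 242.4]), array([480.7, 230.3])), (np.int32(255), array([297.1, 224.3]), array([458.7, 242.5])), (np.int32(238), array([349.1, 224.1]), array([501. , 249.6]))]
blue [(np.int32(1862), array([274.8, 422.7]), array([465.7,  35. ])), (np.int32(1202), array([322.8,  70.3]), array([460.8, 358.5])), (np.int32(149), array([323.8, 287. ]), array([489.7, 190.4]))]
```

Emit:
move_arm:
  steps:
    - [[0,0,0.86],0,0]
    - [[0,0,0.86],0,0]
    - [[0,0,0.86],0,0]
    - [[0,0,0.86],0,0]
    - [[0,0,0.86],0,0]
    - [[0,0,0.86],0,0]
    - [[0,0,0],0,0]
    - [[0,0,0],0,0.5]
    - [[0,0,0],0,1]
    - [[0,0,0],0,1]
    - [[0,0,0],0,1]
    - [[0,0,0],0,1]
    - [[0,0,0],0,1]
    - [[0,0,0],0,1]
    - [[0,0,0],0,1]
    - [[0,0,0],0,1]
    - [[0,0,0],0,1]
    - [[0,0,0],0,1]
    - [[0,0,0],0,1]

```text
t: 25.4
ee_pos: [483.5, 230.6, 99.8]
orientation: [-2.028, -2.399, 0.0]
ft_force: [-0.2, 0.2, 3.3]
width: 33.2
grasp_force: 30.0
```

Emit:
move_arm:
  steps:
    - [[0,0,-0.3],0,1]
    - [[0,0,-0.7],0,1]
    - [[0,0,-0.9],0,1]
    - [[0,0,-0.9],0,1]
    - [[0,0,-0.9],0,1]
    - [[0,0,-0.9],0,1]
    - [[0,0,-0.6],0,1]
    - [[0,0,0],0.71,1]
    - [[0,0,0],0.71,1]
    - [[0,0,0],0.71,1]
    - [[-0.45,-0.04,0],0,1]
    - [[-0.8,-0.04,0],0,1]
    - [[-0.95,-0.04,0],0,1]
    - [[-0.95,-0.04,0],0,1]
    - [[-0.95,-0.04,0],0,1]
    - [[-0.95,-0.04,0],0,1]
    - [[-0.95,-0.04,0],0,1]
    - [[-0.95,-0.04,0],0,1]
    - [[-0.95,-0.04,0],0,1]
    - [[-0.95,-0.04,0],0,1]

```text
t: 27.07
ee_pos: [468.6, 7.9, 229.8]
orientation: [-2.24, -2.203, 0.0]
ft_force: [1.2, 0.5, -0.4]
width: 32.8
grasp_force: 30.0
```

Emit:
move_arm:
  steps:
    - [[-0.95,0,0],0,1]
    - [[-0.95,0,0],0,1]
    - [[-0.95,0,0],0,1]
    - [[-0.95,0,0],0,1]
    - [[-0.95,0,0],0,1]
    - [[-0.8,0,0],0,1]
    - [[-0.5,0,0],0,1]
    - [[-0.27,0,0],0,1]
    - [[0,0,0],0,1]
    - [[0,0,0],0,1]

```text
t: 27.9
ee_pos: [466.1, -148.1, 229.6]
orientation: [-2.242, -2.2, -0.0]
ft_force: [-0.3, -0.0, -0.3]
width: 33.0
grasp_force: 30.0
```

```bash
python3 d.py 466.2 -148.3 93; python3 - <<'E'
from h import *; from workcell import ctrl,cams
o=ctrl.get_obs(); r=cams.get_image("wrist"); im=r["image"]; cv2.imwrite("pics/w6.png",im[:,:,::-1])
z=o["ee_pos"][2]-98.6+124
print([(a,p.round(1),unproj(r,p,z,o)[:2].round(1)) for a,p in blob(im,"yellow",(320,240,320,240))[:1]])
E
```

```text
t 27.9 pos [ 466.1 -148.1  229.6] q [-0.33  0.21  1.92  0.    1.01 -0.31] yawY -1.1 tilt [ 0. -0. -1.] w 33.0 F [-0.3 -0.  -0.3]
delta [-0.01  0.    5.46]
[(np.int32(1880), array([321.6, 321.8]), array([ 464.8, -147.7]))]
```

View pics/w6.png

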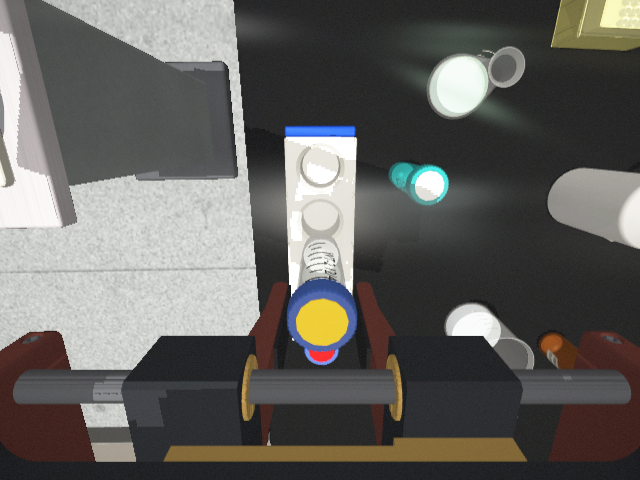

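Wells 1 and 2 are free at (320,165) and (321,217), and the yellow tube hangs upright above well 2. The turquoise look-alike at (428,185) stands close by, so I'll open only partway here.

Emit:
move_arm:
  steps:
    - [[-0.04,0,0],0,1]
    - [[0,0,0.5],0,1]
    - [[0,0,0.9],0,1]
    - [[0,0,0.9],0,1]
    - [[0,0,0.7],0,1]
    - [[0,0,0.6],0,1]
    - [[0,0,0.5],0,1]
    - [[0,0,0.5],0,1]
    - [[0,0,0.4],0,1]
    - [[0,0,0.3],0,1]
    - [[0,0,0.05],0,1]
    - [[0,0,0.05],0,1]
    - [[0,0,0],0,1]

```text
t: 29.03
ee_pos: [466.6, -149.3, 94.9]
orientation: [2.242, 2.201, 0.0]
ft_force: [0.3, 0.3, -0.1]
width: 32.9
grasp_force: 30.0
```

Emit:
move_arm:
  steps:
    - [[0,0,0.03],0,1]
    - [[0,0,0],0,1]

```text
t: 29.2
ee_pos: [466.7, -149.5, 94.4]
orientation: [2.242, 2.2, 0.001]
ft_force: [-0.3, -0.5, -0.4]
width: 32.9
grasp_force: 30.0
```

Emit:
move_arm:
  steps:
    - [[0,0,0.03],0,1]
    - [[0,0,0],0,1]

```text
t: 29.37
ee_pos: [466.8, -149.6, 93.8]
orientation: [2.242, 2.2, 0.001]
ft_force: [0.6, 0.8, 3.3]
width: 32.9
grasp_force: 30.0
```

Emit:
move_arm:
  steps:
    - [[0,0,0.02],0,1]
    - [[0,0,0],0,0.6]
    - [[0,0,0],0,0.4]
    - [[0,0,0],0,0.4]
    - [[0,0,0],0,0.4]
    - [[0,0,0],0,0.4]
    - [[0,0,0],0,0.4]
    - [[0,0,-0.3],0,0.4]
    - [[0,0,-0.9],0,0.4]
    - [[0,0,-0.9],0,0.4]
    - [[0,0,-0.9],0,0.4]
    - [[0,0,-0.9],0,0]
    - [[0,0,-0.9],0,0]
    - [[0,0,-0.6],0,0]
    - [[0.45,0.07,0],0,0]
    - [[0.8,0.07,0],0,0]
    - [[0.95,0.07,0],0,0]
    - [[0.95,0.07,0],0,0]
    - [[0.95,0.07,0],0,0]
    - [[0.95,0.07,0],0,0]

```text
t: 31.03
ee_pos: [478.5, -21.5, 226.8]
orientation: [-2.242, -2.199, 0.001]
ft_force: [0.1, 0.6, 0.2]
width: 88.3
grasp_force: 0.0
```

Emit:
move_arm:
  steps:
    - [[0.95,0.07,0],0,0]
    - [[0.95,0.07,0],0,0]
    - [[0.95,0.07,0],0,0]
    - [[0.95,0.07,0],0,0]
    - [[0.95,0.07,0],0,0]
    - [[0.95,0.07,0],0,0]
    - [[0.9,0.07,0],0,0]
    - [[0.8,0,0],0,0]
    - [[0.6,0,0],0,0]
    - [[0,0,0],-0.71,0]
    - [[0,0,0],-0.71,0]
    - [[0,0,0],-0.71,0]
    - [[0,0,0],0,0]
    - [[0,0,0],0,0]

```text
t: 32.2
ee_pos: [494.5, 176.8, 226.9]
orientation: [-2.03, -2.397, 0.002]
ft_force: [-0.1, -0.5, 0.8]
width: 87.7
grasp_force: 0.0
```

```bash
python3 d.py 495.5 176.3 99; python3 - <<'E'
from h import *; from workcell import ctrl,cams
o=ctrl.get_obs(); r=cams.get_image("wrist"); im=r["image"]; cv2.imwrite("pics/w7.png",im[:,:,::-1])
print(proj(r,[495.5,176.3,124],o),[(a,p.round(1),unproj(r,p,124,o)[:2].round(1)) for a,p in blob(im,"white",(322,240,25,25))[:2]])
t=cams.get_image("top")["image"]; cv2.imwrite("pics/t7.png",cv2.resize(t[190:330,120:500],None,fx=2.1,fy=2.1,interpolation=cv2.INTER_CUBIC)[:,:,::-1])
E
```

```text
t 32.2 pos [494.5 176.8 226.9] q [0.32 0.27 1.84 0.   1.03 0.16] yawY 9.5 tilt [-0.    -0.001 -1.   ] w 87.7 F [-0.1 -0.5  0.8]
delta [-0.03  0.04  5.12]
[324.84289698 243.50871029] [(np.int32(643), array([321.2, 243.9]), array([492.6, 175.4])), (np.int32(118), array([345.7, 232.1]), array([510.8, 188.8]))]
```

View pics/w7.png

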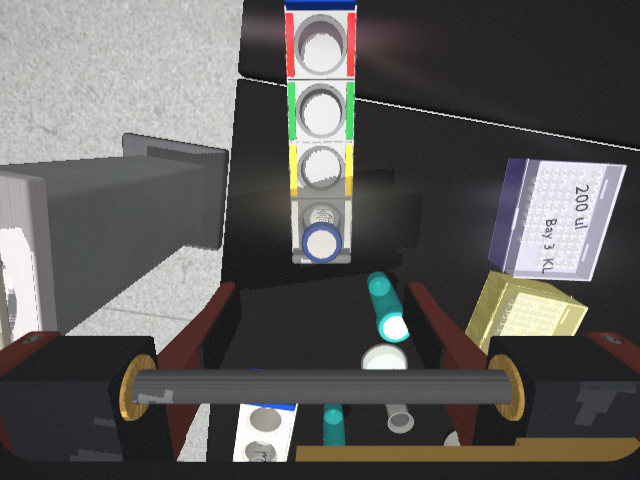

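View pics/t7.png

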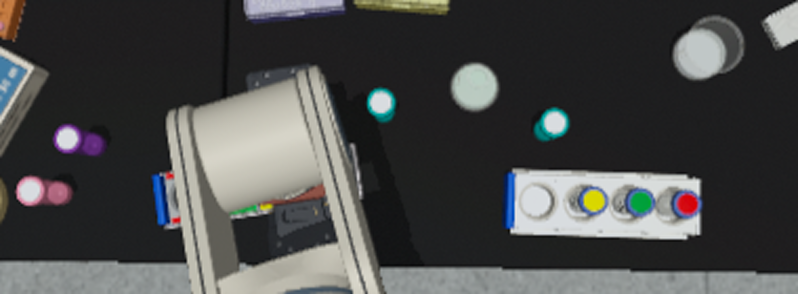

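The three tubes are in order (yellow, green, red at (592,200), (640,202), (686,203)), well 1 is empty, and the bystanders have not moved. The true white tube is at (321,243), in the holder with white strips.

Emit:
move_arm:
  steps:
    - [[-0.03,0,0.85],0,0]
    - [[0,0,0.85],0,0]
    - [[0,0,0.85],0,0]
    - [[0,0,0.85],0,0]
    - [[0,0,0.85],0,0]
    - [[0,0,0.85],0,0]
    - [[0,0,0],0,0]
    - [[0,0,0],0,0.5]
    - [[0,0,0],0,1]
    - [[0,0,0],0,1]
    - [[0,0,0],0,1]
    - [[0,0,0],0,1]
    - [[0,0,0],0,1]
    - [[0,0,0],0,1]
    - [[0,0,0],0,1]
    - [[0,0,0],0,1]
    - [[0,0,0],0,1]
    - [[0,0,0],0,1]
    - [[0,0,0],0,1]

```text
t: 33.88
ee_pos: [495.4, 175.7, 100.3]
orientation: [-2.028, -2.399, 0.0]
ft_force: [-1.1, 0.4, 3.3]
width: 32.5
grasp_force: 30.0
```

Emit:
move_arm:
  steps:
    - [[0,0,-0.3],0,1]
    - [[0,0,-0.7],0,1]
    - [[0,0,-0.9],0,1]
    - [[0,0,-0.9],0,1]
    - [[0,0,-0.9],0,1]
    - [[0,0,-0.9],0,1]
    - [[0,0,-0.6],0,1]
    - [[0,0,0],0.71,1]
    - [[0,0,0],0.71,1]
    - [[0,0,0],0.71,1]
    - [[-0.45,-0.09,0],0,1]
    - [[-0.8,-0.09,0],0,1]
    - [[-0.95,-0.09,0],0,1]
    - [[-0.95,-0.09,0],0,1]
    - [[-0.95,-0.09,0],0,1]
    - [[-0.95,-0.09,0],0,1]
    - [[-0.95,-0.09,0],0,1]
    - [[-0.95,-0.09,0],0,1]
    - [[-0.95,-0.09,0],0,1]
    - [[-0.95,-0.09,0],0,1]

```text
t: 35.55
ee_pos: [467.8, -46.8, 230.3]
orientation: [-2.24, -2.203, 0.0]
ft_force: [-0.2, -0.0, -1.3]
width: 32.9
grasp_force: 30.0
```

Emit:
move_arm:
  steps:
    - [[-0.9,-0.02,0],0,1]
    - [[-0.65,0,0],0,1]
    - [[-0.38,0,0],0,1]
    - [[0,0,0],0,1]
    - [[0,0,0],0,1]

```text
t: 35.97
ee_pos: [467.0, -93.5, 230.1]
orientation: [-2.242, -2.2, 0.0]
ft_force: [-0.5, -0.1, -0.7]
width: 32.7
grasp_force: 30.0
```

```bash
python3 d.py 467 -93.5 94; python3 - <<'E'
from h import *; from workcell import ctrl,cams
o=ctrl.get_obs(); r=cams.get_image("wrist"); im=r["image"]
z=o["ee_pos"][2]-98.6+124
print([(a,p.round(1),unproj(r,p,z,o)[:2].round(1)) for a,p in blob(im,"white",(321,322,40,25))[:1]])
E
```

```text
t 36.0 pos [467.  -93.5 230.1] q [-0.22  0.19  1.94  0.    1.01 -0.2 ] yawY -1.1 tilt [ 0. -0. -1.] w 32.7 F [-0.5 -0.1 -0.7]
delta [-0.    0.    5.45]
[(np.int32(1914), array([321.6, 320.9]), array([465.6, -92.7]))]
```

Emit:
move_arm:
  steps:
    - [[0,0,0],0,1]
    - [[0,0,0.5],0,1]
    - [[0,0,0.9],0,1]
    - [[0,0,0.9],0,1]
    - [[0,0,0.7],0,1]
    - [[0,0,0.6],0,1]
    - [[0,0,0.5],0,1]
    - [[0,0,0.5],0,1]
    - [[0,0,0.4],0,1]
    - [[0,0,0.3],0,1]
    - [[0,0,0.05],0,1]
    - [[0,0,0.05],0,1]
    - [[0,0,0],0,1]

```text
t: 37.1
ee_pos: [467.6, -93.3, 95.4]
orientation: [2.242, 2.201, 0.0]
ft_force: [0.1, 0.7, -0.2]
width: 33.1
grasp_force: 30.0
```

Emit:
move_arm:
  steps:
    - [[0,0,0.04],0,1]
    - [[0,0,0],0,1]

```text
t: 37.27
ee_pos: [467.7, -93.4, 94.6]
orientation: [2.242, 2.2, 0.001]
ft_force: [-0.5, 0.2, -0.3]
width: 33.1
grasp_force: 30.0
```

Emit:
move_arm:
  steps:
    - [[0,0,0.04],0,1]
    - [[0,0,0],0,1]

```text
t: 37.43
ee_pos: [467.8, -93.6, 94.2]
orientation: [2.241, 2.2, 0.001]
ft_force: [-1.8, 0.6, 8.7]
width: 33.0
grasp_force: 30.0
```

Emit:
move_arm:
  steps:
    - [[0,0,-0.02],0,0.6]
    - [[0,0,0],0,0.4]
    - [[0,0,0],0,0.4]
    - [[0,0,0],0,0.4]
    - [[0,0,0],0,0.4]
    - [[0,0,0],0,0.4]
    - [[0,0,-0.3],0,0.4]
    - [[0,0,-0.9],0,0.4]
    - [[0,0,-0.9],0,0.4]
    - [[0,0,-0.9],0,0.4]
    - [[0,0,-0.9],0,0.4]
    - [[0,0,-0.9],0,0.4]
    - [[0,0,-0.6],0,0.4]
    - [[0.8,0,0],0,0.4]
    - [[0.9,0,0],0,0.4]
    - [[0.9,0,0],0,0.4]
    - [[0.9,0,0],0,0.4]
    - [[0.9,0,0],0,0.4]
    - [[0.9,0,0],0,0.4]
    - [[0.9,0,0],0,0.4]

```text
t: 39.1
ee_pos: [470.0, 62.7, 229.2]
orientation: [2.242, 2.2, 0.0]
ft_force: [0.6, 0.3, 0.3]
width: 52.8
grasp_force: 0.0
```

```bash
python3 - <<'E'
from h import *; from workcell import cams
a=cams.get_image("top")["image"][190:330,310:500]; b=cams.get_image("scene")["image"][200:360,250:440]
f=lambda i:cv2.resize(i,(570,int(i.shape[0]*3)),interpolation=cv2.INTER_CUBIC)[:,:,::-1]
A=cv2.resize(f(a),(380,280)); B=cv2.resize(f(b),(400,337)); c=np.zeros((337,780,3),np.uint8); c[:280,:380]=A; c[:,380:]=B; cv2.imwrite("pics/f.png",c)
E
```

```text
(no output)
```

View pics/f.png

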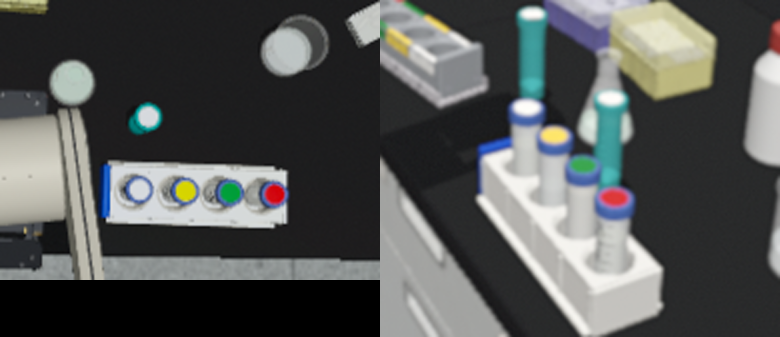

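The tubes stand upright in the wells as white, yellow, green, red from the blue end (top half of the picture, (138,190) to (272,195)). The flask, beaker and look-alikes are untouched.

```bash
python3 -c "
from workcell import ctrl
print(ctrl.close_job())"
```

```text
the job is handed in; nothing more can be done
None
```

All four tubes are in the white rack in reverse order (white, yellow, green, red from the blue end), upright and lowered to the well floors; nothing else was disturbed, and the job was handed in at about 39 s of the 112 s allowed.

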